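# Square up the hinged upright of a printer frame

### The job

Pick up the blue square and stand it foot-down on the narrow rail of the printer frame, in line with the rail, its back facing the leaning upright but still a finger's width clear of it. Then slide it along the rail into the corner, pushing the upright up straight, until the foot lies flat on the rail and the back lies flat against the upright, and finish while still holding it pressed firmly both down on the rail and against the upright; do not let go, because the upright springs back. Leave the other things on the bench where they are.

Things in the scene. Friction and masses are not known exactly. Their poses are not given: they have to be found in the camera images.
- square: Blue square, a rigid L 20 mm thick (own y), about 0.3 kg, standing foot-down on the bench. Origin: the heel (outer corner of the L), underside, mid-thickness. +x: along the foot, 130 mm long, 24 mm high. +z: up the blade, 110 mm tall, 36 mm wide (x = 0 to 36 mm). The back is the blade's flat face at x = 0, looking to -x. On the rail, the blade overtops the upright by 25 mm.
- toe (a point): The far end of the square's foot: underside, mid-thickness, 130 mm from the heel along the square's +x; axes as the square's.
- blade_top (a point): Centre of the top end of the square's blade: 18 mm from the back, 110 mm above the underside of the foot, mid-thickness; axes as the square's. Grip the blade here from above, across its 20 mm thickness; gripped some 40 mm below this point it is pushed without tipping.
- frame: Corner of a printer frame, fixed: aluminium rail, 30 mm wide, flat top 60 mm above the bench, on two black feet (70 mm wide, 30 mm high). Origin: on the bench below the corner line. +x: along the rail away from the upright, rail top free from x = 0 to 205 mm. y: across the rail, 0 at its middle. Black hinge cheeks beside the upright, 42 mm over all, x below 0, end 15 mm above the rail's top.
- corner (a point): The inner corner where the rail's top meets the foot of the upright's face: 60 mm above the frame's origin, mid-width of the rail; axes as the frame's (+x along the rail away from the upright, z up). The square is home when its heel lies here and its +x runs along this +x.
- upright (a joint): Hinge of the aluminium upright (30 x 30 mm, 85 mm tall, orange top), about the corner line. 0 = leaning over the rail by 0.14 rad (its top 12 mm over), held so by a spring; 0.14 = straight up, square to the rail, against a firm stop. It takes about 3 N at its top to push it straight, and it springs back when let go.
- rail: The rail of the frame, where the square's foot belongs: 250 mm long, 30 mm wide and 30 mm high. Origin and axes as corner.
- post: The upright itself, hinged on the frame. Origin: mid-width at the lower edge of its face, on the corner line; own +x out of the face that the square's back must meet, +z up along that face (85 mm tall); it tilts with the hinge.
- bottle: amber glass bottle, 56 mm across, 120 mm tall; a bystander, leave it alone. Origin at its underside.
- mug: white mug, 76 mm across, 85 mm tall; a bystander, leave it alone. Origin at its underside.
- jar: clear jar with a red cap, 64 mm across, 70 mm tall; a bystander, leave it alone. Origin at its underside.
- screwdriver: screwdriver lying on the bench; a bystander, leave it alone. Origin at its underside.
- wrench: spanner lying on the bench; a bystander, leave it alone. Origin at its underside.
- offcut: offcut of aluminium extrusion, 110 x 30 x 30 mm, lying on the bench; a bystander, leave it alone. Origin at its underside.
Not all that is in view belongs to the job. Several things have the shape of the square; the one meant has the colours described above.

How it is judged:
By the outcome, as a careful person would: the job done as asked, in the order asked, and still so for the second after the job is handed in, while the arm keeps its last pose, push and grip.
It also fails if it takes over 64 s, if anything falls off the work surface, if the arm or the gripper's body presses on something with over 40 N, if the wrist force passes 120 N, or if a joint passes its speed limit or range.

### The arm

A 7-joint arm with a two-finger parallel gripper is mounted at the origin on the work surface. World frame = base frame: x ahead of the robot, y to its left, z up, the work surface at z = 0. Lengths are in m, angles in rad, forces in N, time in s.
With the tool pointing down it reaches from about 0.425 to 0.875 m from the base axis. Payload 4.7 kg.
Tool frame: the origin (TCP) lies midway between the tips of the shut fingers; the grasp point (between the pads) lies 19 mm behind it (ctrl.grip_point_offset is the distance from the TCP to the grasp point, in m); z points along the fingers, y is the line along which they close (so a half turn about z gives the same grasp; the last joint's range is limited). The gripper opens to 87 mm and grips with 3 to 60 N. Pads are 19 mm wide; open, the fingers measure 117 mm over their backs; the gripper's body (75 mm by 190 mm) begins 51 mm behind the grasp point.
Start: joints at [-1.118, 0.321, -0.07, 1.45, 0.023, 1.371, -0.057], TCP at [0.276, 0.588, 0.223] pointing down, gripper open.
Joint ranges: [-2.86, 2.86], [-0.3, 2.09], [-1.38, 1.24], [0.06, 2.45], [-1.56, 4.7], [0.09, 2.05], [-2.69, 2.69]. Speed limits (rad/s): [2.57, 2.57, 3.14, 3.14, 3.14, 3.14, 3.14].

### API

Orientations are given as a rotation vector (axis times angle).
In Python, from bench import ctrl gives the robot as it stands. The module is installed in compiled form; this text tells all that it offers.
- The arm moves only by the shell command python3 -m handwheel 'ROWS' [OPENING] [FORCE]. ROWS is JSON, a list of rows, each an object of numbers: "x", "y", "z": the shift along the tool's x, y, z in m; "wx", "wy", "wz": the turn, a rotation vector about the tool's x, y, z in degrees. A call has 1 to 10 rows; each row is the pose to reach, as a shift and turn from the pose commanded when the call began, along the tool's axes at that moment; what a row does not reach only later rows make up. A row lasts 1/12 s, in which the tool goes at most 41.7 mm and 7.16 degrees, less where a joint would pass 70% of its speed; a pose out of reach is approached as far as the arm can. A call with a gripper value outside its range is refused whole. OPENING is the finger opening in m, from 0 to 0.087, set as the call begins (- or left out, the last holds). The fingers move at their own pace and stop on an object; FORCE is the grip in N (left out, the last holds). Time passes only in rows, so rows that repeat a pose let the fingers close. It gives the time, the measured TCP pose, the force, the opening and the grip force at its end, in the units of the state.
- ctrl.get_state(): the state, without advancing time (a new reading comes with each control period).
- ctrl.get_image(name): name is "scene" or "top" or "wrist"; returns a dict with "image" (480x640x3 uint8, red, green, blue), "K" (3x3 intrinsics, pixels), "world_to_cam" (4x4, takes a point from world to camera coordinates); the wrist camera has in their place "hand_eye" (4x4, takes a point from camera to tool coordinates, whose origin is the TCP and whose axes are the flange's). Camera axes: x right, y down, z forward; pixel columns grow to the right and rows downward; lengths in m; the calibration is good to about 2 mm. A picture is of the moment at which its call begins: read the wrist's pose just before it. There is no depth.
- ctrl.close_job(): hands the job in; it is judged then, once.
The state is a dict: "time": time; "joint_positions": joint angles; "qd": joint speeds; "joint_torque": joint torques, N m; "position": TCP position; "tool_rot": TCP orientation; "ft_force": force on the tool from outside, world axes, zero at the start; "torque": the same for the moment, N m; "grip_width": opening from 0.0 (shut) to 1.0 (fully open); "grip_force": force on a finger pad.
Only numpy, scipy, OpenCV 4.12 (cv2) and the standard library are available. Lean on these libraries where they do the work, as an engineer would, in place of code of your own. Each camera call takes 0.05 s, during which the arm holds its last target. There are 200 camera calls.

## Working session

There is one attempt and no reset: what is moved stays moved. The work goes in short steps, Python scripts to look and compute and a shell command to move; the robot and the scene stay as the last step left them, time stands still between calls to the robot, and variables do not carry over. Pictures are saved under pics/ and viewed, at most 10 in all, crops included, and the job is handed in when it is done.

```bash
mkdir -p pics
python3 - <<'E'
from bench import ctrl
import cv2,numpy as np
print({k:np.round(v,3) for k,v in ctrl.get_state().items()})
for n in("scene","top"):
    d=ctrl.get_image(n); cv2.imwrite(f"pics/{n}0.png",d["image"][:,:,::-1]); np.savez(f"{n}0.npz",**d); print(n,d["K"].round(1).tolist(),d["world_to_cam"].round(3).tolist())
E
```

```text
{'time': np.float64(0.0), 'joint_positions': array([-1.118,  0.322, -0.07 ,  1.452,  0.023,  1.371, -0.057]), 'qd': array([-0.   , -0.   , -0.001,  0.002, -0.   ,  0.001, -0.001]), 'joint_torque': array([-0.0000e+00, -4.9130e+01, -4.0400e-01, -3.1253e+01, -6.4000e-02,
        4.4000e-02,  0.0000e+00]), 'position': array([0.276, 0.588, 0.221]), 'tool_rot': array([-6.840e-01, -3.066e+00,  3.000e-03]), 'ft_force': array([ 0.07 ,  0.248, -0.778]), 'torque': array([-0.009,  0.032, -0.048]), 'grip_force': np.float64(0.0), 'grip_width': np.float64(0.997)}
scene [[462.2, 0.0, 319.8], [0.0, 462.2, 237.5], [0.0, 0.0, 1.0]] [[-0.379, 0.925, 0.016, 0.347], [0.683, 0.291, -0.669, -0.239], [-0.624, -0.243, -0.743, 1.275], [0.0, 0.0, 0.0, 1.0]]
top [[622.5, 0.0, 313.5], [0.0, 622.5, 227.5], [0.0, 0.0, 1.0]] [[0.011, -1.0, -0.017, -0.138], [-0.983, -0.007, -0.182, 0.51], [0.182, 0.019, -0.983, 1.007], [0.0, 0.0, 0.0, 1.0]]
```

View pics/scene0.png

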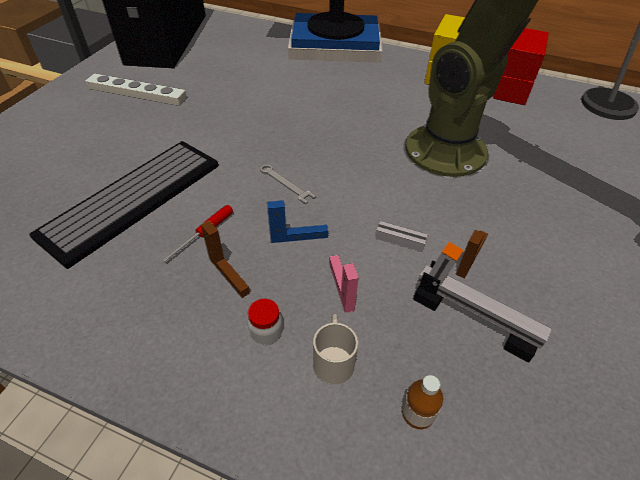

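View pics/top0.png

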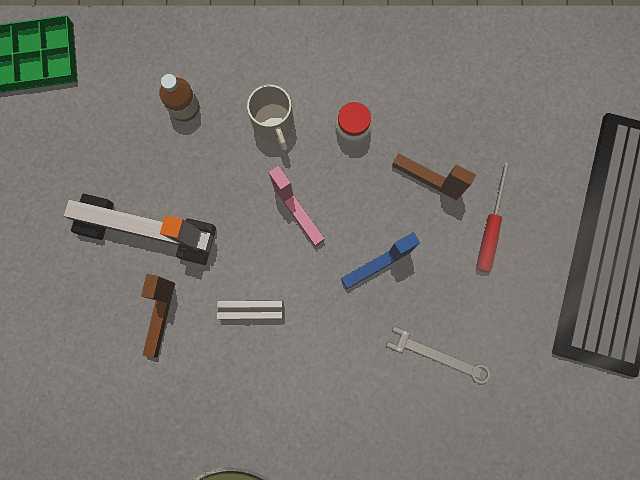

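The scene picture shows the blue square at about (290,225) and the frame with the orange-topped upright at (452,252). In the top picture the blue blade is at (405,245) with its toe at (345,285). The rail runs from (68,209) to the upright at (172,227).

Run:
```python
import cv2,numpy as np
im=cv2.imread("pics/top0.png")
a=cv2.resize(im[215:300,335:430],None,fx=6,fy=6,interpolation=cv2.INTER_CUBIC)[:, :400*2]
b=cv2.resize(im[190:270,55:225],None,fx=4.7,fy=4.7,interpolation=cv2.INTER_CUBIC)
cv2.imwrite("pics/ca.png",a);cv2.imwrite("pics/cb.png",b)
```

```text
(no output)
```

View pics/ca.png

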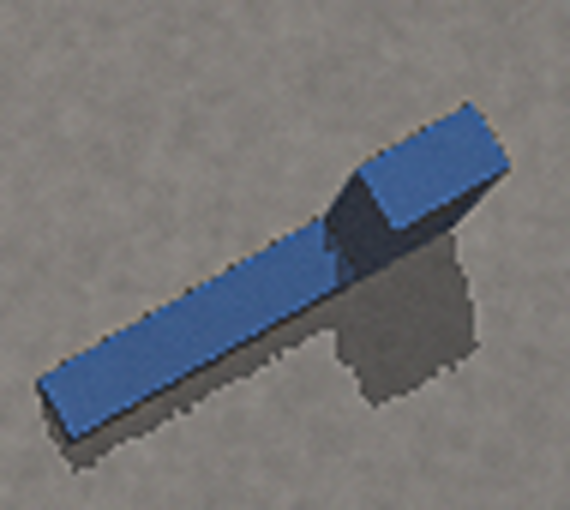

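View pics/cb.png

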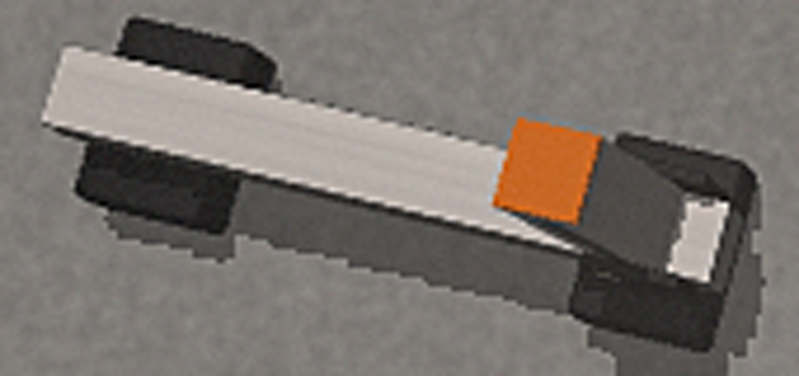

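The crops show the blade top at crop (358,172), (468,102), (510,167), (400,230) and the toe corners at (37,380), (74,440). The rail end is at (67,46), (42,123), its other end at (730,202), (712,283), and the orange top at (518,117)–(578,222).

```bash
cat > h.py <<'E'
import numpy as np
from scipy.spatial.transform import Rotation as R
d=np.load("top0.npz")
def ray(px,z,K=d["K"],T=d["world_to_cam"]):
    px=np.atleast_2d(px).astype(float); r=np.c_[px,np.ones(len(px))]@np.linalg.inv(K).T@T[:3,:3]
    c=-T[:3,:3].T@T[:3,3]; return c+r*((z-c[2])/r[:,2])[:,None]
def yaw(v): return np.degrees(np.arctan2(v[1],v[0]))
E
python3 - <<'E'
from h import *
from bench import ctrl
a=lambda p:np.array(p)/6+[335,215]-0.4; b=lambda p:np.array(p)/4.7+[55,190]-0.4
bt=ray(a([[358,172],[468,102],[510,167],[400,230]]),.110); toe=ray(a([[37,380],[74,440]]),.024)
print("blade",bt.round(4).tolist(),"c",bt.mean(0).round(4),"toe",toe.mean(0).round(4), "yaw",yaw((toe-bt.mean(0)).mean(0)),"dist112",np.linalg.norm((toe.mean(0)-bt.mean(0))[:2]), yaw(bt[0]-bt[1]))
e=ray(b([[67,46],[42,123],[730,202],[712,283]]),.060); E=e[:2].mean(0);F=e[2:].mean(0)
print("rail",e.round(4).tolist(),"yaw",yaw(E-F),"len",np.linalg.norm(E-F)); u=(E-F)/np.linalg.norm(E-F)
c=(E+F)/2-u*.080; print("corner",c.round(4))
o=ray(b([[518,117],[602,136],[578,222],[495,207]]),.144); print("orange",o.mean(0).round(4),"along",(o-c)@u,"lat",(o-c)@np.array([-u[1],u[0],0]))
s=ctrl.get_state();r=R.from_rotvec(s["tool_rot"]);print(r.as_matrix().round(3),s["position"])
print("tool y yaw",yaw(r.as_matrix()[:,1]),"x",yaw(r.as_matrix()[:,0]))
E
```

```text
blade [[0.4755, -0.2621, 0.11], [0.4944, -0.2912, 0.11], [0.4772, -0.3019, 0.11], [0.4603, -0.2729, 0.11]] c [ 0.4768 -0.282   0.11  ] toe [ 0.4205 -0.1855  0.024 ] yaw 120.28584053982627 dist112 0.11176596375065458 122.95649026578053
rail [[0.5543, 0.2811, 0.06], [0.526, 0.2877, 0.06], [0.4991, 0.0391, 0.06], [0.47, 0.0443, 0.06]] yaw 77.10118274029648 len 0.24893276329692818
corner [0.4945 0.0851 0.06  ]
orange [0.4944 0.0833 0.144 ] along [ 0.01286782 -0.01578311 -0.01588949  0.01192226] lat [-0.01520665 -0.01545599  0.01388216  0.01537969]
[[-0.905  0.425 -0.001]
 [ 0.425  0.905 -0.002]
 [-0.    -0.002 -1.   ]] [0.27596697 0.58797055 0.22157505]
tool y yaw 64.862701686146 x 154.86270922883287
```

```bash
cat >> h.py <<'E'
from bench import ctrl
def go(p,xyaw,s=None):
    "shift and turn in tool axes from here to TCP position p, tool x at xyaw deg, pointing down"
    s=s or ctrl.get_state(); r=R.from_rotvec(s["tool_rot"]); c=np.radians(xyaw)
    x=np.array([np.cos(c),np.sin(c),0]); z=np.array([0,0,-1.]); t=R.from_matrix(np.c_[x,np.cross(z,x),z])
    return (r.inv().apply(np.array(p)-s["position"])*1000).round(1),(r.inv()*t).as_rotvec(degrees=True).round(2)
E
python3 -c "
from h import *
print(go([.56,.10,.22],120.3)); print(go([.4768,-.282,.20],120.3))"
```

```text
(array([-464.4, -321.1,    2.2]), array([-9.000e-02,  3.000e-02,  3.456e+01]))
(array([-551.4, -702.2,   22.8]), array([-9.000e-02,  3.000e-02,  3.456e+01]))
```

```bash
python3 -m handwheel '[{"x":-0.464,"y":-0.321,"wz":34.6},{"x":-0.464,"y":-0.321,"wz":34.6},{"x":-0.464,"y":-0.321,"wz":34.6},{"x":-0.464,"y":-0.321,"wz":34.6},{"x":-0.464,"y":-0.321,"wz":34.6},{"x":-0.464,"y":-0.321,"wz":34.6},{"x":-0.464,"y":-0.321,"wz":34.6},{"x":-0.464,"y":-0.321,"wz":34.6},{"x":-0.464,"y":-0.321,"wz":34.6},{"x":-0.464,"y":-0.321,"wz":34.6}]' 0.06 20; python3 -c "
from h import *
print(go([.52,-.05,.22],120.3)); print(go([.4768,-.282,.22],120.3))"
```

```text
(array([-491.9, -473.9,    2.4]), array([-9.000e-02,  3.000e-02,  3.456e+01]))
(array([-551.4, -702.3,    2.8]), array([-9.000e-02,  3.000e-02,  3.456e+01]))invalid input at $[0]: expected keys x, y, z, wx, wy, wz
```

```bash
python3 -m handwheel '[{"x":-0.464,"y":-0.321,"z":0,"wx":0,"wy":0,"wz":34.6},{"x":-0.464,"y":-0.321,"z":0,"wx":0,"wy":0,"wz":34.6},{"x":-0.464,"y":-0.321,"z":0,"wx":0,"wy":0,"wz":34.6},{"x":-0.464,"y":-0.321,"z":0,"wx":0,"wy":0,"wz":34.6},{"x":-0.464,"y":-0.321,"z":0,"wx":0,"wy":0,"wz":34.6},{"x":-0.464,"y":-0.321,"z":0,"wx":0,"wy":0,"wz":34.6},{"x":-0.464,"y":-0.321,"z":0,"wx":0,"wy":0,"wz":34.6},{"x":-0.464,"y":-0.321,"z":0,"wx":0,"wy":0,"wz":34.6},{"x":-0.464,"y":-0.321,"z":0,"wx":0,"wy":0,"wz":34.6},{"x":-0.464,"y":-0.321,"z":0,"wx":0,"wy":0,"wz":34.6}]' 0.06 20; python3 -c "
from h import *
print(go([.52,-.05,.22],120.3)); print(go([.4768,-.282,.22],120.3))"
```

```text
time: 0.93
position: [0.486, 0.2262, 0.2224]
tool_rot: [-1.564, -2.724, 0.0]
ft_force: [0.7, 0.1, -0.2]
grip_width: 0.692
grip_force: 0.0
(array([-255.7, -109.9,    2.3]), array([-0.01, -0.01, -0.03]))
(array([-434.3, -264.2,    2.3]), array([-0.01, -0.01, -0.03]))
```

```bash
python3 -m handwheel '[{"x":-0.434,"y":-0.264,"z":0,"wx":0,"wy":0,"wz":0},{"x":-0.434,"y":-0.264,"z":0,"wx":0,"wy":0,"wz":0},{"x":-0.434,"y":-0.264,"z":0,"wx":0,"wy":0,"wz":0},{"x":-0.434,"y":-0.264,"z":0,"wx":0,"wy":0,"wz":0},{"x":-0.434,"y":-0.264,"z":0,"wx":0,"wy":0,"wz":0},{"x":-0.434,"y":-0.264,"z":0,"wx":0,"wy":0,"wz":0},{"x":-0.434,"y":-0.264,"z":0,"wx":0,"wy":0,"wz":0},{"x":-0.434,"y":-0.264,"z":0,"wx":0,"wy":0,"wz":0},{"x":-0.434,"y":-0.264,"z":0,"wx":0,"wy":0,"wz":0},{"x":-0.434,"y":-0.264,"z":0,"wx":0,"wy":0,"wz":0}]'; python3 -c "
from h import *
print(go([.4768,-.282,.22],120.3))"
```

```text
time: 1.77
position: [0.4773, -0.1902, 0.2225]
tool_rot: [1.564, 2.724, 0.001]
ft_force: [0.8, 0.9, -0.5]
grip_width: 0.686
grip_force: 0.0
(array([-79. , -46.7,   2.5]), array([ 0.04, -0.02, -0.03]))
```

```bash
python3 -m handwheel '[{"x":-0.078,"y":-0.046,"z":0,"wx":0,"wy":0,"wz":0},{"x":-0.078,"y":-0.046,"z":0,"wx":0,"wy":0,"wz":0},{"x":-0.078,"y":-0.046,"z":0,"wx":0,"wy":0,"wz":0},{"x":-0.078,"y":-0.046,"z":0,"wx":0,"wy":0,"wz":0},{"x":-0.078,"y":-0.046,"z":0,"wx":0,"wy":0,"wz":0}]'; python3 -c "
from h import *
import cv2
print(go([.4768,-.282,.052],120.3))
s=ctrl.get_state(); w=ctrl.get_image('wrist'); cv2.imwrite('pics/w1.png',w['image'][:,:,::-1]); np.savez('w1.npz',p=s['position'],r=s['tool_rot'],**w)"
```

```text
time: 2.18
position: [0.4773, -0.2786, 0.222]
tool_rot: [-1.566, -2.722, -0.0]
ft_force: [-0.2, 1.1, 0.7]
grip_width: 0.693
grip_force: 0.0
(array([ -3.,  -2., 170.]), array([-0.03, -0.07, -0.11]))
```

View pics/w1.png

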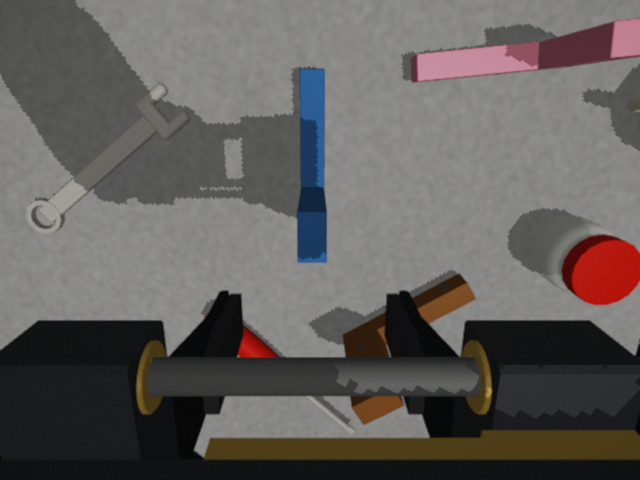

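Wrist view: the blue blade top spans (298–326, 210–262), and the foot runs up to the toe at (300–324, 68).

Run:
```python
from h import *
w=np.load("w1.npz"); T=np.eye(4);T[:3,:3]=R.from_rotvec(w['r']).as_matrix();T[:3,3]=w['p']
W=np.linalg.inv(T@w['hand_eye'])
bt=ray([[298,210],[326,210],[326.5,262],[298,262]],.11,w['K'],W);toe=ray([[300,68.5],[324.5,68.5]],.024,w['K'],W)
print(bt.round(4).tolist(),bt.mean(0).round(4),toe.mean(0).round(4),yaw(toe.mean(0)-bt.mean(0)),np.linalg.norm((toe.mean(0)-bt.mean(0))[:2]))
```

```text
[[0.4598, -0.2679, 0.11], [0.4757, -0.2587, 0.11], [0.4945, -0.2897, 0.11], [0.4777, -0.2995, 0.11]] [ 0.4769 -0.2789  0.11  ] [ 0.4213 -0.1834  0.024 ] 120.19848009473831 0.1105171136257275
```

```bash
python3 -m handwheel '[{"x":-0.002,"y":-0.001,"z":0.04,"wx":0,"wy":0,"wz":0},{"x":-0.002,"y":-0.001,"z":0.08,"wx":0,"wy":0,"wz":0},{"x":-0.002,"y":-0.001,"z":0.12,"wx":0,"wy":0,"wz":0},{"x":-0.002,"y":-0.001,"z":0.15,"wx":0,"wy":0,"wz":0},{"x":-0.002,"y":-0.001,"z":0.17,"wx":0,"wy":0,"wz":0},{"x":-0.002,"y":-0.001,"z":0.17,"wx":0,"wy":0,"wz":0},{"x":-0.002,"y":-0.001,"z":0.17,"wx":0,"wy":0,"wz":0}]'; python3 -m handwheel '[{"x":0,"y":0,"z":0,"wx":0,"wy":0,"wz":0},{"x":0,"y":0,"z":0,"wx":0,"wy":0,"wz":0},{"x":0,"y":0,"z":0,"wx":0,"wy":0,"wz":0},{"x":0,"y":0,"z":0,"wx":0,"wy":0,"wz":0},{"x":0,"y":0,"z":0,"wx":0,"wy":0,"wz":0},{"x":0,"y":0,"z":0,"wx":0,"wy":0,"wz":0},{"x":0,"y":0,"z":0,"wx":0,"wy":0,"wz":0},{"x":0,"y":0,"z":0,"wx":0,"wy":0,"wz":0}]' 0 45
```

```text
time: 2.82
position: [0.4777, -0.2789, 0.0519]
tool_rot: [-1.56, -2.724, -0.001]
ft_force: [0.1, -0.4, 0.6]
grip_width: 0.693
grip_force: 0.0
time: 3.48
position: [0.4778, -0.2812, 0.0527]
tool_rot: [1.565, 2.724, 0.0]
ft_force: [0.5, -0.4, 1.1]
grip_width: 0.224
grip_force: 45.0
```

```bash
python3 -m handwheel '[{"x":0,"y":0,"z":-0.02,"wx":0,"wy":0,"wz":0},{"x":0,"y":0,"z":-0.05,"wx":0,"wy":0,"wz":0},{"x":0,"y":0,"z":-0.08,"wx":0,"wy":0,"wz":0},{"x":0,"y":0,"z":-0.11,"wx":0,"wy":0,"wz":0},{"x":0,"y":0,"z":-0.14,"wx":0,"wy":0,"wz":0},{"x":0,"y":0,"z":-0.17,"wx":0,"wy":0,"wz":0},{"x":0,"y":0,"z":-0.19,"wx":0,"wy":0,"wz":0},{"x":0,"y":0,"z":-0.19,"wx":0,"wy":0,"wz":0}]'; python3 -c "
from h import *
print(go([.508,.1436,.24],77.1))"
```

```text
time: 4.15
position: [0.4795, -0.2824, 0.2464]
tool_rot: [1.562, 2.718, 0.002]
ft_force: [1.5, -0.0, -3.9]
grip_width: 0.226
grip_force: 45.0
(array([353.7, 239.2,   5.7]), array([ 0.36,  0.18, 43.15]))
```

```bash
python3 -m handwheel '[{"x":0.016,"y":0.011,"z":0,"wx":0,"wy":0,"wz":3},{"x":0.04,"y":0.027,"z":0,"wx":0,"wy":0,"wz":7},{"x":0.07,"y":0.047,"z":0,"wx":0,"wy":0,"wz":12},{"x":0.1,"y":0.068,"z":0,"wx":0,"wy":0,"wz":17},{"x":0.13,"y":0.088,"z":0,"wx":0,"wy":0,"wz":22},{"x":0.16,"y":0.108,"z":0,"wx":0,"wy":0,"wz":27},{"x":0.19,"y":0.129,"z":0,"wx":0,"wy":0,"wz":32},{"x":0.22,"y":0.149,"z":0,"wx":0,"wy":0,"wz":37},{"x":0.25,"y":0.169,"z":0,"wx":0,"wy":0,"wz":41},{"x":0.28,"y":0.19,"z":0,"wx":0,"wy":0,"wz":43.1}]'; python3 -m handwheel '[{"x":0,"y":0,"z":0,"wx":0,"wy":0,"wz":0}]';  python3 -c "
from h import *
print(go([.508,.1436,.24],77.1))"
```

```text
time: 4.98
position: [0.4992, 0.0578, 0.2402]
tool_rot: [-2.458, -1.954, 0.005]
ft_force: [0.7, -0.3, -4.3]
grip_width: 0.228
grip_force: 45.0
time: 5.07
position: [0.499, 0.0664, 0.2397]
tool_rot: [-2.441, -1.969, 0.002]
ft_force: [-0.7, 2.0, -4.4]
grip_width: 0.225
grip_force: 45.0
(array([77.4, -7.6, -0. ]), array([-0.28, -0.15,  0.68]))
```

```bash
python3 -m handwheel '[{"x":0.025,"y":-0.003,"z":0,"wx":0,"wy":0,"wz":0.5},{"x":0.05,"y":-0.006,"z":0,"wx":0,"wy":0,"wz":0.5},{"x":0.072,"y":-0.007,"z":0,"wx":0,"wy":0,"wz":0.5},{"x":0.076,"y":-0.007,"z":0,"wx":0,"wy":0,"wz":0.5},{"x":0.076,"y":-0.007,"z":0.02,"wx":0,"wy":0,"wz":0.5},{"x":0.076,"y":-0.007,"z":0.04,"wx":0,"wy":0,"wz":0.5},{"x":0.076,"y":-0.007,"z":0.06,"wx":0,"wy":0,"wz":0.5},{"x":0.076,"y":-0.007,"z":0.08,"wx":0,"wy":0,"wz":0.5},{"x":0.076,"y":-0.007,"z":0.09,"wx":0,"wy":0,"wz":0.5},{"x":0.076,"y":-0.007,"z":0.09,"wx":0,"wy":0,"wz":0.5}]';python3 -m handwheel '[{"x":0,"y":0,"z":0,"wx":0,"wy":0,"wz":0},{"x":0,"y":0,"z":0,"wx":0,"wy":0,"wz":0}]';  python3 -c "
from h import *
import cv2
print(go([.508,.1436,.1527],77.1))
s=ctrl.get_state(); print(R.from_rotvec(s['tool_rot']).as_matrix().round(4)); w=ctrl.get_image('wrist'); cv2.imwrite('pics/w2.png',w['image'][:,:,::-1]); np.savez('w2.npz',p=s['position'],r=s['tool_rot'],**w)
"
```

```text
time: 5.9
position: [0.508, 0.1308, 0.1485]
tool_rot: [-2.463, -1.947, 0.012]
ft_force: [0.1, -1.1, -3.9]
grip_width: 0.224
grip_force: 45.0
time: 6.07
position: [0.5115, 0.1321, 0.1533]
tool_rot: [2.464, 1.948, 0.002]
ft_force: [0.6, 0.0, -3.3]
grip_width: 0.226
grip_force: 45.0
(array([10.4, -6. ,  0.6]), array([ 0.06, -0.04, -0.45]))
[[ 2.309e-01  9.730e-01  1.300e-03]
 [ 9.730e-01 -2.309e-01  4.000e-04]
 [ 7.000e-04  1.100e-03 -1.000e+00]]
```

View pics/w2.png

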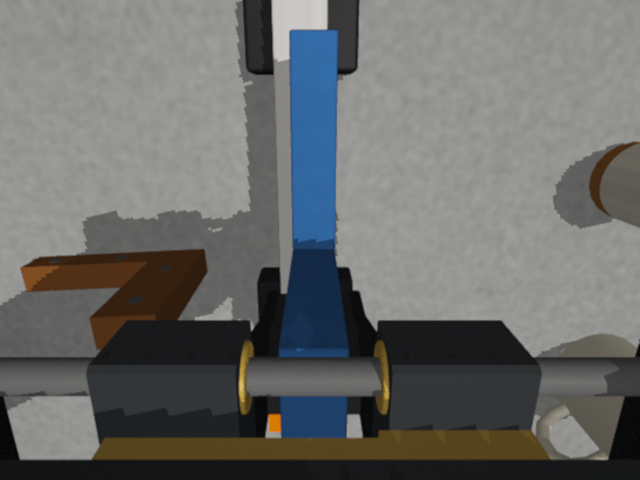

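Wrist view: the square is held upright over the rail. The foot's toe end spans 290–337 at row 30. The rail shows at 273–328 near row 5, so the square sits slightly to the right (+tool y).

Run:
```python
from h import *
import cv2
w=np.load("w2.npz"); T=np.eye(4);T[:3,:3]=R.from_rotvec(w['r']).as_matrix();T[:3,3]=w['p']
W=np.linalg.inv(T@w['hand_eye']); im=w['image'].astype(int)
for r in (8,20,150,230): print(r,[(x,im[r,x].tolist()) for x in range(264,344,4)] if r<30 else [(x,im[r,x].tolist()) for x in range(264,300,3)])
t=lambda px,z:((ray(px,z,w['K'],W)-w['p'])@T[:3,:3]*1000).round(1).tolist()
print("rail",t([[273,8],[328,8]],.06)); print("toe",t([[290.5,31],[337.5,31]],.1245),"foot root",t([[291.5,245],[336,245]],.1245))
```

```text
8 [(264, [29, 28, 31]), (268, [27, 30, 29]), (272, [164, 162, 159]), (276, [199, 197, 194]), (280, [199, 196, 194]), (284, [200, 197, 194]), (288, [202, 199, 197]), (292, [201, 198, 195]), (296, [202, 199, 196]), (300, [200, 198, 195]), (304, [201, 198, 195]), (308, [198, 196, 193]), (312, [203, 201, 197]), (316, [206, 203, 200]), (320, [206, 203, 201]), (324, [201, 199, 196]), (328, [81, 79, 78]), (332, [55, 55, 57]), (336, [55, 55, 55]), (340, [55, 56, 56])]
20 [(264, [32, 29, 33]), (268, [32, 32, 33]), (272, [153, 151, 148]), (276, [199, 196, 194]), (280, [199, 197, 194]), (284, [200, 198, 195]), (288, [201, 199, 196]), (292, [201, 198, 196]), (296, [201, 198, 196]), (300, [201, 198, 195]), (304, [201, 198, 195]), (308, [198, 195, 193]), (312, [202, 200, 197]), (316, [205, 202, 200]), (320, [206, 204, 201]), (324, [203, 200, 197]), (328, [80, 79, 78]), (332, [57, 56, 56]), (336, [56, 56, 55]), (340, [56, 56, 57])]
150 [(264, [99, 99, 98]), (267, [99, 100, 98]), (270, [99, 99, 98]), (273, [101, 101, 100]), (276, [112, 110, 109]), (279, [135, 133, 131]), (282, [135, 133, 131]), (285, [133, 132, 129]), (288, [135, 133, 132]), (291, [79, 94, 124]), (294, [50, 103, 161]), (297, [48, 104, 161])]
230 [(264, [97, 97, 96]), (267, [94, 95, 93]), (270, [96, 96, 95]), (273, [98, 97, 96]), (276, [101, 100, 99]), (279, [124, 122, 120]), (282, [133, 132, 129]), (285, [133, 131, 128]), (288, [133, 132, 129]), (291, [126, 125, 123]), (294, [47, 98, 156]), (297, [48, 100, 158])]
rail [[133.1, -21.2, 93.4], [133.1, 8.1, 93.4]]
toe [[112.7, -8.9, 28.9], [112.7, 10.0, 28.9]] foot root [[21.8, -10.0, 28.8], [21.8, 10.8, 28.9]]
```

```bash
python3 -m handwheel '[{"x":0,"y":-0.006,"z":0.01,"wx":0,"wy":0,"wz":-0.7},{"x":0,"y":-0.006,"z":0.02,"wx":0,"wy":0,"wz":-0.7},{"x":0,"y":-0.006,"z":0.028,"wx":0,"wy":0,"wz":-0.7},{"x":0,"y":-0.006,"z":0.034,"wx":0,"wy":0,"wz":-0.7},{"x":0,"y":-0.006,"z":0.034,"wx":0,"wy":0,"wz":-0.7},{"x":0,"y":-0.006,"z":0.034,"wx":0,"wy":0,"wz":-0.7},{"x":0,"y":-0.006,"z":0.034,"wx":0,"wy":0,"wz":-0.7},{"x":0,"y":-0.006,"z":0.034,"wx":0,"wy":0,"wz":-0.7}]'
python3 - <<'E'
from h import *
import cv2
s=ctrl.get_state(); w=ctrl.get_image('wrist'); tp=ctrl.get_image('top'); np.savez('w3.npz',p=s['position'],r=s['tool_rot'],**w)
T=np.eye(4);T[:3,:3]=R.from_rotvec(s['tool_rot']).as_matrix();T[:3,3]=s['position']; print("yaw",yaw(T[:3,0]))
W=np.linalg.inv(T@w['hand_eye']); im=w['image']
cv2.imwrite('pics/w3.png',im[:,:,::-1]); cv2.imwrite('pics/t3.png',cv2.resize(tp['image'][180:280,50:230,::-1],None,fx=4.4,fy=4.4,interpolation=cv2.INTER_CUBIC))
E
cat > /dev/null
```

```text
time: 6.78
position: [0.5055, 0.1336, 0.119]
tool_rot: [2.452, 1.963, 0.002]
ft_force: [0.2, 0.7, -3.1]
grip_width: 0.226
grip_force: 45.0
yaw 77.35399590684752
```

View pics/w3.png

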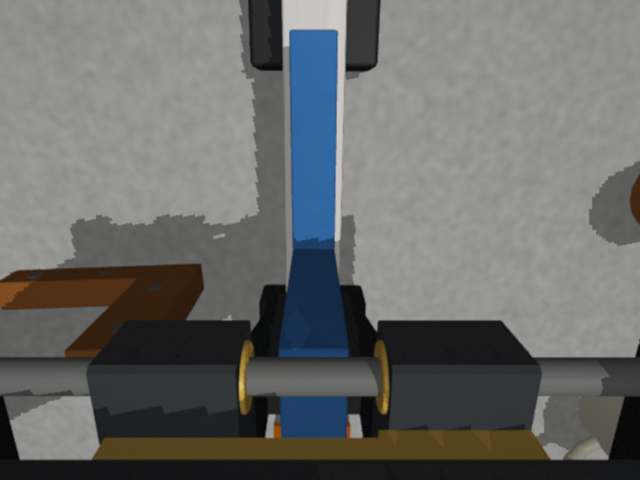

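View pics/t3.png

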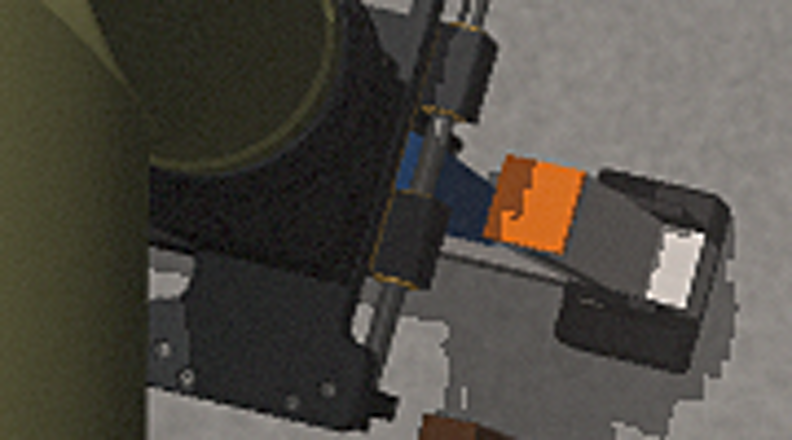

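Wrist view: the foot (290–337) is now centred on the rail (283–346), with its left edge about parallel. The top view shows the square short of the orange-topped upright. I'll check the parallelism numerically.

Run:
```python
from h import *
w=np.load("w3.npz"); T=np.eye(4);T[:3,:3]=R.from_rotvec(w['r']).as_matrix();T[:3,3]=w['p']
W=np.linalg.inv(T@w['hand_eye']); im=w['image'].astype(int)
t=lambda px,z:((ray(px,z,w['K'],W)-w['p'])@T[:3,:3]*1000).round(1).tolist()
for r in (10,60,110,160,210,230):
    g=im[r-2:r+3].mean(0)
    print(r,"L",[int(v) for v in g[276:298,0]],"B",[int(v) for v in g[330:352,0]])
```

```text
10 L [28, 29, 27, 28, 27, 75, 142, 178, 192, 196, 197, 197, 197, 198, 197, 197, 197, 197, 197, 197, 197, 199] B [202, 202, 203, 204, 204, 204, 204, 204, 204, 203, 202, 201, 199, 200, 198, 182, 132, 74, 54, 54, 55, 55]
60 L [28, 27, 27, 26, 26, 26, 63, 112, 130, 132, 133, 135, 130, 95, 54, 45, 48, 49, 49, 49, 50, 48] B [51, 50, 50, 49, 50, 46, 56, 130, 194, 203, 201, 199, 200, 198, 181, 117, 59, 53, 55, 56, 57, 56]
110 L [95, 97, 97, 98, 98, 99, 97, 99, 119, 131, 133, 134, 135, 128, 84, 45, 47, 48, 48, 48, 48, 48] B [51, 50, 50, 50, 46, 46, 121, 193, 203, 201, 200, 199, 192, 175, 155, 148, 148, 147, 146, 146, 146, 145]
160 L [98, 97, 98, 98, 98, 98, 98, 98, 106, 124, 131, 134, 134, 135, 125, 77, 42, 47, 48, 49, 48, 49] B [48, 50, 49, 46, 45, 95, 168, 198, 200, 200, 198, 184, 157, 149, 149, 149, 149, 150, 150, 150, 149, 148]
210 L [98, 98, 98, 99, 99, 99, 98, 98, 102, 118, 130, 133, 133, 133, 133, 122, 73, 42, 47, 49, 49, 48] B [47, 47, 47, 45, 72, 144, 192, 200, 199, 197, 182, 149, 145, 150, 151, 152, 152, 152, 151, 151, 150, 149]
230 L [98, 98, 98, 99, 99, 100, 100, 100, 100, 108, 125, 132, 132, 133, 133, 126, 82, 45, 45, 46, 46, 47] B [47, 48, 47, 46, 99, 170, 196, 199, 197, 187, 155, 114, 98, 97, 97, 97, 97, 96, 96, 95, 95, 95]
```

```bash
python3 -m handwheel '[{"x":0,"y":0,"z":0.002,"wx":0,"wy":0,"wz":0.4},{"x":0,"y":0,"z":0.003,"wx":0,"wy":0,"wz":0.4},{"x":0,"y":0,"z":0.004,"wx":0,"wy":0,"wz":0.4},{"x":0,"y":0,"z":0.005,"wx":0,"wy":0,"wz":0.4},{"x":0,"y":0,"z":0.005,"wx":0,"wy":0,"wz":0.4},{"x":0,"y":0,"z":0.005,"wx":0,"wy":0,"wz":0.4}]';python3 -m handwheel '[{"x":0,"y":0,"z":0.001,"wx":0,"wy":0,"wz":0},{"x":0,"y":0,"z":0.001,"wx":0,"wy":0,"wz":0},{"x":0,"y":0,"z":0.001,"wx":0,"wy":0,"wz":0}]'
```

```text
time: 7.38
position: [0.5049, 0.1335, 0.1135]
tool_rot: [-2.459, -1.955, 0.0]
ft_force: [-0.4, -0.1, -4.0]
grip_width: 0.225
grip_force: 45.0
time: 7.63
position: [0.5052, 0.1336, 0.1127]
tool_rot: [2.459, 1.955, 0.001]
ft_force: [0.9, 0.1, -3.4]
grip_width: 0.224
grip_force: 45.0
```

```bash
for i in 1 2 ; do python3 -m handwheel '[{"x":0,"y":0,"z":0.001,"wx":0,"wy":0,"wz":0},{"x":0,"y":0,"z":0.001,"wx":0,"wy":0,"wz":0},{"x":0,"y":0,"z":0.001,"wx":0,"wy":0,"wz":0},{"x":0,"y":0,"z":0.001,"wx":0,"wy":0,"wz":0}]' | grep -v grip; done
```

```text
time: 7.97
position: [0.5052, 0.1336, 0.1127]
tool_rot: [-2.459, -1.955, -0.001]
ft_force: [-3.2, -1.5, 6.3]
time: 8.3
position: [0.5052, 0.1335, 0.1126]
tool_rot: [-2.459, -1.954, -0.001]
ft_force: [-5.9, -2.4, 11.5]
```

```bash
python3 -m handwheel '[{"x":-0.003,"y":0,"z":0,"wx":0,"wy":0,"wz":0},{"x":-0.006,"y":0,"z":0,"wx":0,"wy":0,"wz":0},{"x":-0.009,"y":0,"z":0,"wx":0,"wy":0,"wz":0},{"x":-0.012,"y":0,"z":0,"wx":0,"wy":0,"wz":0},{"x":-0.015,"y":0,"z":0,"wx":0,"wy":0,"wz":0},{"x":-0.018,"y":0,"z":0,"wx":0,"wy":0,"wz":0},{"x":-0.018,"y":0,"z":0,"wx":0,"wy":0,"wz":0},{"x":-0.018,"y":0,"z":0,"wx":0,"wy":0,"wz":0}]'; python3 -c "
from h import *
s=ctrl.get_state();M=R.from_rotvec(s['tool_rot']).as_matrix();print(M.round(4),M.T@s['ft_force'],M.T@s['torque'],(s['position']-[.4945,.0851,.06])@M*1000)"
```

```text
time: 8.97
position: [0.5032, 0.1179, 0.1127]
tool_rot: [2.458, 1.955, 0.01]
ft_force: [0.3, 3.7, 6.1]
grip_width: 0.227
grip_force: 45.0
[[ 0.2251  0.9743  0.0055]
 [ 0.9743 -0.2251  0.0037]
 [ 0.0049  0.0045 -1.    ]] [ 3.66923973 -0.5154634  -6.08696836] [0.06849834 0.49535429 0.07393528] [ 34.2032684    1.33641387 -52.55412861]
```

```bash
python3 -m handwheel '[{"x":-0.003,"y":-0.001,"z":0,"wx":0,"wy":0,"wz":0},{"x":-0.006,"y":-0.001,"z":0,"wx":0,"wy":0,"wz":0},{"x":-0.008,"y":-0.001,"z":0,"wx":0,"wy":0,"wz":0},{"x":-0.010,"y":-0.001,"z":0,"wx":0,"wy":0,"wz":0},{"x":-0.012,"y":-0.001,"z":0,"wx":0,"wy":0,"wz":0},{"x":-0.012,"y":-0.001,"z":0,"wx":0,"wy":0,"wz":0},{"x":-0.012,"y":-0.001,"z":0,"wx":0,"wy":0,"wz":0}]'>/dev/null
cat > q.py <<'E'
from h import *
s=ctrl.get_state();M=R.from_rotvec(s['tool_rot']).as_matrix();print(s['time'],'tilt',M[2,:2].round(4),'yaw',yaw(M[:,0]).round(2),'F',(M.T@s['ft_force']).round(1),'M',(M.T@s['torque']).round(2),'rel',((s['position']-[.4945,.0851,.06])@M*1000).round(1))
E
python3 q.py
```

```text
9.55 tilt [0.0059 0.0048] yaw 77.03 F [ 6.1 -0.1 -6.5] M [-0.01  1.07 -0.01] rel [ 23.1   0.3 -52.6]
```

```bash
python3 -m handwheel '[{"x":-0.002,"y":0,"z":0,"wx":0,"wy":0,"wz":0},{"x":-0.003,"y":0,"z":0,"wx":0,"wy":0,"wz":0},{"x":-0.004,"y":0,"z":0,"wx":0,"wy":0,"wz":0},{"x":-0.004,"y":0,"z":0,"wx":0,"wy":0,"wz":0}]'>/dev/null; python3 q.py; python3 -m handwheel '[{"x":-0.001,"y":0,"z":0,"wx":0,"wy":0,"wz":0},{"x":-0.002,"y":0,"z":0,"wx":0,"wy":0,"wz":0},{"x":-0.002,"y":0,"z":0,"wx":0,"wy":0,"wz":0},{"x":-0.002,"y":0,"z":0,"wx":0,"wy":0,"wz":0}]'>/dev/null; python3 q.py
```

```text
9.8833 tilt [0.0072 0.0052] yaw 77.06 F [ 7.2  0.5 -5.4] M [-0.01  1.36  0.01] rel [ 20.1   0.3 -52.6]
10.2167 tilt [0.0094 0.0059] yaw 77.13 F [12.2  1.  -3.1] M [-0.08  2.15  0.  ] rel [ 20.1   0.4 -52.6]
```

```bash
python3 -m handwheel '[{"x":0,"y":0,"z":0.001,"wx":0,"wy":-0.3,"wz":0},{"x":0,"y":0,"z":0.002,"wx":0,"wy":-0.6,"wz":0},{"x":0,"y":0,"z":0.002,"wx":0,"wy":-0.6,"wz":0},{"x":0,"y":0,"z":0.002,"wx":0,"wy":-0.6,"wz":0}]'>/dev/null; python3 q.py
python3 - <<'E'
from bench import ctrl
import cv2
for n,(a,b,c,d) in dict(scene=(225,365,400,560),top=(180,280,50,230)).items():
    im=ctrl.get_image(n)['image'][a:b,c:d,::-1]; cv2.imwrite(f'pics/{n}5.png',cv2.resize(im,None,fx=4.2,fy=4.2,interpolation=cv2.INTER_CUBIC))
E
```

```text
10.55 tilt [0.0002 0.0055] yaw 77.1 F [  8.7  -4.  -15. ] M [1.01 2.03 0.06] rel [ 20.    0.4 -52.6]
```

View pics/scene5.png

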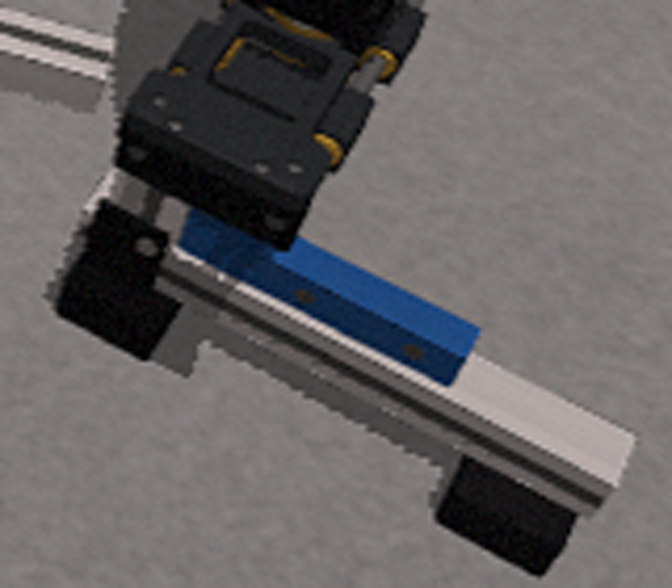

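View pics/top5.png

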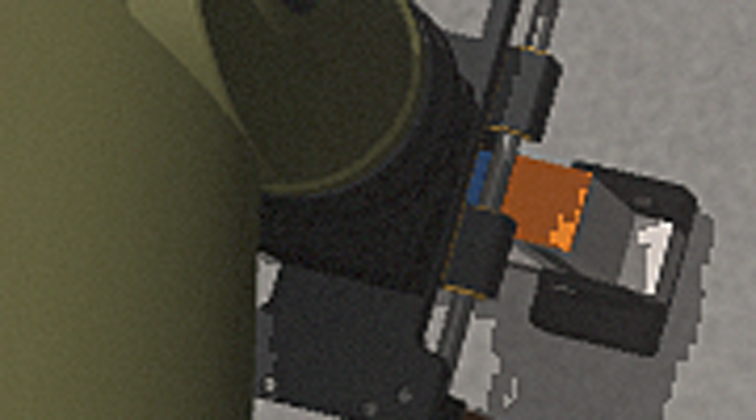

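The scene view shows the foot flat on the rail with its toe end at crop (480,330)/(450,385). The top view shows the orange top's far edge at crop (595,170)–(572,250). I'll turn these into positions along the rail.

```bash
python3 - <<'E'
from h import *
u=np.array([.2233,.9748,0]);n=np.array([.9748,-.2233,0]);c=np.array([.4945,.0851,.06])
o=ray(np.array([[595,170],[572,250]])/4.2+[50,180]-.4,.145)-c; print("far edge of upright top, want -30:",(o@u*1e3).round(1),(o@n*1e3).round(1))
S=np.load("scene0.npz"); f=lambda p,z:(ray(np.array(p)/4.2+[400,225]-.4,z,S['K'],S['world_to_cam'])-c)
for p,z in(([480,330],.084),([463,352],.084),([450,385],.06)): v=f(p,z)[0]; print("toe want 130:",v@u*1e3,v@n*1e3)
e=f([[637,437],[608,490]],.06); print("rail end want 205",(e@u*1e3),(e@n*1e3))
E
python3 -m handwheel '[{"x":-0.002,"y":0,"z":0,"wx":0,"wy":0,"wz":0},{"x":-0.003,"y":0,"z":0,"wx":0,"wy":0,"wz":0},{"x":-0.003,"y":0,"z":0,"wx":0,"wy":0,"wz":0},{"x":-0.003,"y":0,"z":0,"wx":0,"wy":0,"wz":0}]'>/dev/null; python3 q.py
```

```text
far edge of upright top, want -30: [-29.6 -29.4] [ 16.  -14.5]
toe want 130: 131.78618776635471 -9.168384259304656
toe want 130: 129.7271727487967 6.16580507241693
toe want 130: 131.83254351060162 6.224842073714034
rail end want 205 [206.57441732 204.26745784] [-15.54229844  17.41605094]
10.9833 tilt [0.0036 0.0069] yaw 77.17 F [ 15.5  -2.  -12.2] M [0.67 3.01 0.14] rel [ 19.6   0.5 -52.6]
```

```bash
python3 -m handwheel '[{"x":-0.001,"y":0,"z":0.001,"wx":0.2,"wy":-0.2,"wz":0},{"x":-0.002,"y":0,"z":0.002,"wx":0.4,"wy":-0.4,"wz":0},{"x":-0.002,"y":0,"z":0.002,"wx":0.4,"wy":-0.4,"wz":0},{"x":-0.002,"y":0,"z":0.002,"wx":0.4,"wy":-0.4,"wz":0},{"x":-0.002,"y":0,"z":0.002,"wx":0.4,"wy":-0.4,"wz":0}]';python3 q.py
```

```text
time: 11.4
position: [0.4993, 0.104, 0.1126]
tool_rot: [2.455, 1.96, 0.001]
ft_force: [-2.1, 16.9, 21.2]
grip_width: 0.232
grip_force: 45.0
11.4 tilt [0.0002 0.0008] yaw 77.2 F [ 16.   -5.8 -21.2] M [1.48 3.61 0.18] rel [ 19.5   0.5 -52.6]
```

```bash
python3 -m handwheel '[{"x":-0.001,"y":-0.001,"z":0,"wx":0,"wy":-0.1,"wz":0},{"x":-0.002,"y":-0.001,"z":0,"wx":0,"wy":-0.2,"wz":0},{"x":-0.002,"y":-0.001,"z":0,"wx":0,"wy":-0.2,"wz":0},{"x":-0.002,"y":-0.001,"z":0,"wx":0,"wy":-0.2,"wz":0},{"x":-0.002,"y":-0.001,"z":0,"wx":0,"wy":-0.2,"wz":0},{"x":-0.002,"y":-0.001,"z":0,"wx":0,"wy":-0.2,"wz":0},{"x":-0.002,"y":-0.001,"z":0,"wx":0,"wy":-0.2,"wz":0},{"x":-0.002,"y":-0.001,"z":0,"wx":0,"wy":-0.2,"wz":0}]' >/dev/null;python3 q.py
```

```text
12.0667 tilt [-0.0003  0.0036] yaw 77.25 F [ 20.3  -1.1 -17.1] M [0.77 4.67 0.06] rel [ 19.3   0.6 -52.6]
```

```bash
python3 -c "
from bench import ctrl
print(ctrl.close_job())"
```

```text
the job is handed in; nothing more can be done
None
```

The blue square is home in the corner and I handed the job in after about 12 s of robot time. The upright measures straight, and the gripper still holds the square with about 20 N against the upright and 17 N down on the rail; the other bench items were not touched.

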